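# Clear the vise's T-bar and slide the tall watch stand into its bay

### The job

Push the vise's T-bar through its screw head as far as it goes, so that its long end no longer juts across the way to the wooden bay. Only then slide the tall watch stand across the bench into the bay, fully home against the back fence and upright: push it low, on its round brass foot only, never touching its post or head, and never tipping or lifting it. Leave everything else on the bench where it is.

Things in the scene. Friction and masses are not known exactly. Their poses are not given: they have to be found in the camera images.
- vise: small grey cast-iron vise, bolted down; base plate 130 (x) x 100 (y) x 12 mm, jaws 75 mm wide, 86 mm high; origin: centre of the base's underside. Its screw runs along its x axis; the dark screw head (22 mm diameter, axis 58 mm up) lies 57 to 83 mm from the origin on its -x side, which faces about the world -y (robot's right)
- tbar (a joint): steel T-bar, 10 mm rod, 135 mm between its two ball centres, level, sliding along the vise's y axis through the screw head, 70 mm to the -x of the vise's origin, 58 mm up. In m: 0 = near ball (robot side) 115 mm to the vise's +y of the screw axis; grows towards -y; 0.095 = at its stop, near ball against the screw head. About 1.2 N friction; stays where left
- tbar_end (a point): centre of the T-bar's near ball (vise's +y end, towards the robot), 18 mm diameter, 58 mm above the bench
- bay: low pale wooden U-shaped fence fixed to the bench, no floor, walls 20 mm high, 12 mm thick, open to its own -x (about world -y). Origin: on the bench where the centre of the stand's foot belongs. Back fence's inner face at x = +30 mm; side walls' inner faces at y = +/-40 mm, from x = -15 mm to the back: the foot, when home, sticks 15 mm out of the mouth
- stand: tall narrow watch display stand, 250 mm high, about 0.35 kg: round brass foot 60 mm diameter with an upright side up to 28 mm (top of the foot at 31 mm), carrying the post. Origin: centre of the foot's underside; z is its axis
- stand_post: the upper part of that stand, one piece with it: wooden post 18 mm diameter from 31 to 196 mm high, then a rounded wooden head 44 mm diameter up to 250 mm with a round watch on it. Same origin and axes as the stand. Not to be touched
- watch_case: silver watch case lying flat, 40 mm diameter, 10 mm high, lugs to 50 mm; origin under its centre; leave it
- punch: red-handled punch lying along its x axis, from x = -85 (handle end, 22 mm diameter) to +62 mm (steel tip); leave it
- mallet: wooden mallet lying down: head 56 mm diameter, 85 mm long along its y axis at the origin, handle 20 mm thick to x = -190 mm; leave it
- buckle_tin: open round tin of buckles, 84 mm diameter, 35 mm high; origin under its centre; leave it
- oil_bottle: amber oil bottle with a black cap, 48 mm diameter, 170 mm high; origin under its centre; leave it
- strop_block: dark wooden block 110 x 50 x 30 mm; origin under its centre; leave it
Mind the look-alikes: they are no part of the job. Leave any turquoise look-alike of the stand alone. Of the things that look like the bay, the smaller one is meant.

How it is judged (in metres and radians):
On the way, in this order (a step that is already met when the one before it is completed fails the run):
1. the T-bar is pushed through to its stop (value of joint tbar above 0.085 m), for 0.2 s.
2. the stand stands home in the bay (x of stand in the frame of bay between -0.007 and 0.007 m and y of stand in the frame of bay between -0.014 and 0.014 m and angle between stand's own z axis and vertical below 0.06 rad and height (world z) of stand below 0.006 m and linear speed of stand below 0.02 m/s), for 0.2 s.
At the end, for the whole second after the job is handed in: the stand stands upright on the bench within 7 mm of fully home against the back fence and within 14 mm of the bay's middle, at rest (tilt under 0.06 rad), and the T-bar is within 10 mm of its stop (all of step 2 and value of joint tbar above 0.085 m); the robot touches nothing.
It fails at once if the stand was moved (over 15 mm) before the T-bar was pushed through (value of joint tbar below 0.085 m and distance of stand from where it was at the start of the episode above 0.015 m).
It fails at once if the stand was tipped (over 0.2 rad) (angle between stand's own z axis and vertical above 0.2 rad).
It fails at once if the stand was lifted (its foot over 12 mm up) (height (world z) of stand above 0.012 m).
It fails at once if the stand's post or head was touched by the fingers or the arm (contact force between any of the fingers, the arm and stand_post above 0.5 N).
It fails at once if another loose thing on the bench was moved (over 20 mm) (distance of any of watch_case, punch, mallet, buckle_tin, oil_bottle, strop_block from where it was at the start of the episode above 0.02 m).
It also fails if it takes over 72 s, if anything falls off the work surface, if the arm or the gripper's body presses on something with over 40 N, if the wrist force passes 120 N, or if a joint passes its speed limit or range.

### The arm

A 7-joint arm with a two-finger parallel gripper is mounted at the origin on the work surface. World frame = base frame: x ahead of the robot, y to its left, z up, the work surface at z = 0. Lengths are in m, angles in degrees, forces in N, time in s.
With the tool pointing down it reaches from about 0.4 to 0.875 m from the base axis. Payload 4.4 kg.
Tool frame: the origin (TCP) lies midway between the tips of the shut fingers; the grasp point (between the pads) lies 19 mm behind it; z points along the fingers, y is the line along which they close (so a half turn about z gives the same grasp; the last joint's range is limited). The gripper opens to 85 mm and grips with 20 to 120 N. Pads are 22 mm wide; open, the fingers measure 114 mm over their backs; the gripper's body (76 mm by 85 mm) begins 54 mm behind the grasp point. The pads swing forward as they close: fully open they stand 13 mm farther back than shut.
Start: joints at [61.604, 36.005, 2.206, 86.941, -1.547, 57.084, -1.146], TCP at [0.271, -0.591, 0.231] pointing down, gripper open.
Joint ranges: [-175.42, 175.42], [-21.48, 121.26], [-71.46, 75.88], [10.55, 141.38], [-63.04, 243.04], [13.31, 113.54], [-168.57, 168.57]. Speed limits (degrees/s): [147.25, 147.25, 180, 180, 180, 180, 180].

### API

Orientations are given as a 3x3 rotation matrix whose columns are the frame's x, y, z axes.
In Python, from cell import manip gives the robot as it stands.
- The arm moves only by the tool carry_out, never from a script. Its argument "motion" is a list of rows, each a list of 3 entries, a list of its own where there are three numbers: the shift along the world's x, y, z in units of 0.8 m (1.0 is 0.8 m), then the turn, a rotation vector about the world's x, y, z in units of 2 rad (1.0 is 2 rad), then the opening, from -1 (shut) to 1 (fully open), so that 0 is half open. In form: [[[x, y, z], [rx, ry, rz], jaw], ...]. A call has 1 to 20 rows; each row shifts and turns the commanded pose from where the row before left it; what a row does not reach is not made up. A row lasts 1/12 s, in which the tool goes at most 41.7 mm and 7.16 degrees, less where a joint would pass 70% of its speed; a pose out of reach is approached as far as the arm can. A call with a number of a shift or a turn outside -1 to 1 is refused whole. A call with a gripper value outside its range is refused whole. The fingers move at their own pace and stop on an object; the grip force is fixed at half the most. Time passes only in rows, so rows that do not move let the fingers close. It gives the time, the measured TCP pose, the force, the opening and the grip force at its end, in the units of the state.
- manip.get_state(): the state, without advancing time (a new reading comes with each control period).
- manip.grab_frame(name): name is "scene" or "side" or "wrist"; returns (picture, depth): 480x640x3 uint8, blue, green, red; 480x640 float32, m along the optical axis (not along the pixel's ray), 0 where there is no reading.
- manip.camera_params(name): a dict with "intrinsics" (3x3 intrinsics, pixels), "rvec" (rotation vector, rad) and "tvec" (3), from world to camera coordinates, as OpenCV has them. Camera axes: x right, y down, z forward; pixel columns grow to the right and rows downward; lengths in m; the calibration is good to about 2 mm. A picture is of the moment at which its call begins: read the wrist's pose just before it. camera_params takes no time and is no camera call; for the wrist camera it gives the pose at the moment of the call.
- manip.finish_job(): hands the job in; it is judged then, once.
The state is a dict: "clock": time; "joint_positions": joint angles; "joint_vel": joint speeds; "tau": joint torques, N m; "ee_pos": TCP position; "ee_rot": TCP orientation; "ft_force": force on the tool from outside, world axes, zero at the start; "torque": the same for the moment, N m; "gripper_width": finger opening in m; "finger_force": force on a finger pad.
Only numpy, scipy, OpenCV 4.12 (cv2) and the standard library are available. Lean on these libraries where they do the work, as an engineer would, in place of code of your own. Each camera call takes 0.05 s, during which the arm holds its last target. There are 200 camera calls.

## Working session

There is one attempt and no reset: what is moved stays moved. The work goes in short steps, Python scripts to look and compute and a tool call to move; the robot and the scene stay as the last step left them, time stands still between calls to the robot, and variables do not carry over. Pictures are saved under pics/ and viewed, at most 10 in all, crops included, and the job is handed in when it is done.

Besides the shell and the picture viewer there is one more tool, called after "Request:" by a JSON object that holds its "fn" and its "kwargs", one argument or row to a line. carry_out: Moves the arm, as the interface text tells. Its arguments: {"type":"object","properties":{"motion":{"type":"array","items":{"type":"array"}}},"required":["motion"]}

```bash
mkdir -p pics; cat > h.py <<'E'
import numpy as np,cv2
from cell import manip
def grab(n,save=None):
    p=manip.camera_params(n); im,d=manip.grab_frame(n)
    np.savez('pics/%s.npz'%(save or n),im=im,d=d,K=p['intrinsics'],r=np.array(p['rvec'],float),t=np.array(p['tvec'],float))
    if save: cv2.imwrite('pics/%s.png'%save,im)
    return im,d
def load(s):
    f=np.load('pics/%s.npz'%s); return f
def cloud(f):
    d=f['d'];K=f['K'];R=cv2.Rodrigues(f['r'])[0];t=f['t'].ravel()
    v,u=np.mgrid[:d.shape[0],:d.shape[1]]
    P=np.stack([(u-K[0,2])/K[0,0]*d,(v-K[1,2])/K[1,1]*d,d],-1)
    W=(P-t)@R; W[d<=0]=np.nan
    return W
def ray(f,u,v,z):
    K=f['K'];R=cv2.Rodrigues(f['r'])[0];t=f['t'].ravel()
    c=-R.T@t; q=R.T@np.linalg.solve(K,[u,v,1.]); return c+q*(z-c[2])/q[2]
def proj(f,P):
    return cv2.projectPoints(np.array(P,float).reshape(-1,3),f['r'],f['t'],f['K'],None)[0].reshape(-1,2)
E
python3 - <<'E'
from h import *
s=manip.get_state(); print(s['ee_pos'],s['ee_rot'],s['gripper_width'],s['clock'])
for n in['scene','side']: grab(n,n+'0')
a=[cv2.imread('pics/%s0.png'%n) for n in['scene','side']]
for n in ['scene','side']:
    f=load(n+'0');R=cv2.Rodrigues(f['r'])[0];print(n,-R.T@f['t'].ravel(),R[2])
E
```

```text
[ 0.27060255 -0.59030077  0.23040761] [[ 9.09050489e-01  4.16685172e-01 -8.21737610e-04]
 [ 4.16685981e-01 -9.09048891e-01  1.70519912e-03]
 [-3.64684721e-05 -1.89251864e-03 -9.99998209e-01]] 0.08517516228210788 0.0
scene [ 1.37598564 -0.01965031  0.86970464] [-0.71157973 -0.00942886 -0.70254208]
side [ 0.4215008  -0.68605094  0.87020282] [ 0.17521692  0.62716801 -0.75891984]
```

View pics/scene0.png

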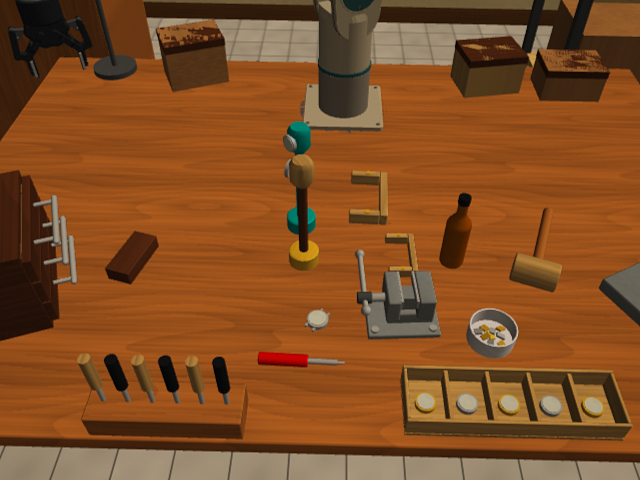

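View pics/side0.png

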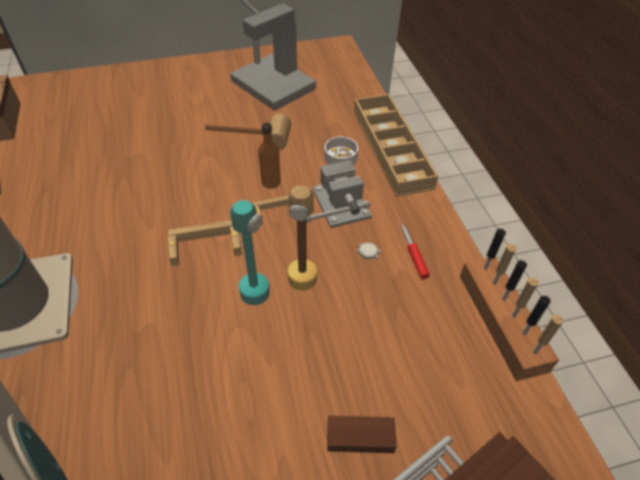

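Scene shows two stands: brass foot at (304,256) with brown post (the one meant), and turquoise at (301,220) (look-alike). There are two U-fences: a large one at (370,197) and a smaller one at (402,252), just behind the vise; the smaller is meant. T-bar near ball is at about (360,254), far ball near (366,309). I'll confirm in a crop and measure.

```bash
python3 - <<'E'
from h import *
f=load('scene0');W=cloud(f)
c=f['im'][150:350,270:470]; cv2.imwrite('pics/crop1.png',cv2.resize(c,(800,800),interpolation=cv2.INTER_CUBIC)[:,:][100:700])
S=load('side0');cS=S['im'][170:320,160:400];cv2.imwrite('pics/crop2.png',cv2.resize(cS,None,fx=3.3,fy=3.3,interpolation=cv2.INTER_CUBIC))
for n,(u,v) in dict(foot=(304,250),tq=(301,214),ball=(360,254),ball2=(366,309),head=(365,297),bottle=(463,197),tin=(492,320),watch=(317,318),punch=(283,359),small=(402,238),big=(370,217)).items():
    print(n,W[v,u].round(3))
E
```

```text
foot [ 0.567 -0.076  0.036]
tq [ 0.569 -0.079  0.133]
ball [0.6   0.032 0.063]
ball2 [0.736 0.04  0.069]
head [0.707 0.039 0.067]
bottle [0.555 0.214 0.171]
tin [0.704 0.274 0.006]
watch [ 0.716 -0.045  0.014]
punch [ 0.81  -0.099  0.023]
small [0.507 0.122 0.017]
big [0.449 0.058 0.02 ]
```

View pics/crop1.png

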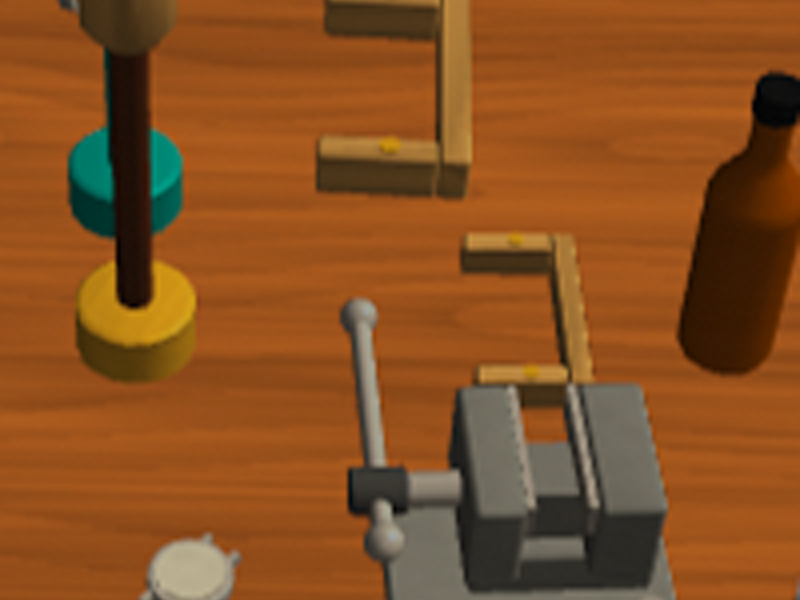

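View pics/crop2.png

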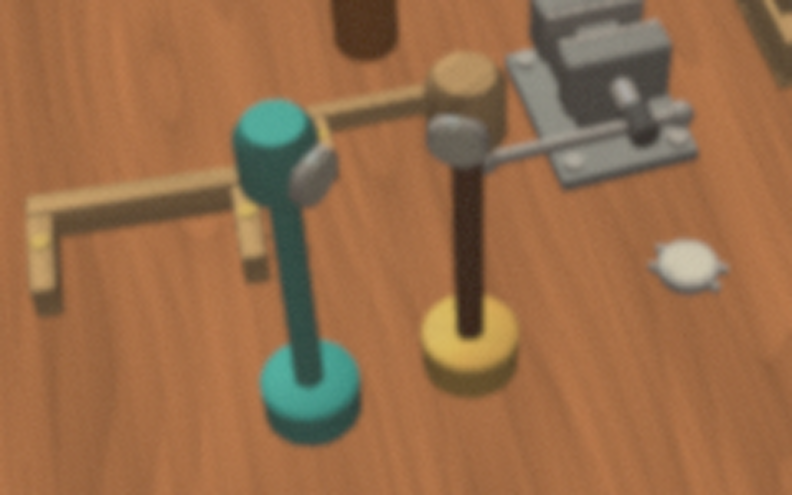

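The crops confirm it: brass foot with dark post is the stand, the smaller fence sits right behind the vise, and the T-bar's near ball (crop 359,314) juts toward the robot. Next, measurements.

```bash
python3 - <<'E'
from h import *
from scipy.optimize import least_squares
f=load('scene0');W=cloud(f)
g=lambda c,r,z: ray(f,270+c/4,175+r/4,z)[:2].round(4)
print('A inner',g(462,249,.02),g(553,249,.02),'B inner',g(480,367,.02),g(567,367,.02),'fence',g(554,240,.02),g(571,383,.02))
print('ball',g(359,314,.058),'ball2',g(384,539,.058))
print('vise base',g(388,590,.012),'screwhead l/r',g(350,490,.058),g(405,490,.058))
# foot from rim: outline of yellow
def circ(c,r,z,rad,n):
    pts=np.array([ray(f,270+a/4,175+b/4,z)[:2] for a,b in zip(c,r)])
    s=least_squares(lambda p:np.hypot(*(pts-p[:2]).T)-p[2],[.55,-.08,rad]);print(n,s.x.round(4))
circ([77,197,136,90,180],[305,305,260,280,280],.028,.03,'foot')
circ([69,184,126],[172,172,127],.028,.03,'tq')
for name,box in dict(scene=f,side=load('side0')).items():
    X=cloud(box).reshape(-1,3);im=box['im'].reshape(-1,3).astype(int)
    yel=(im[:,1]>110)&(im[:,0]<90)&(im[:,2]>150)
    m=(abs(X[:,0]-.58)<.08)&(abs(X[:,1]+.08)<.08)&(X[:,2]>.02)&(X[:,2]<.036)
    P=X[m]; print(name,m.sum(),P.min(0).round(3),P.max(0).round(3),np.median(P,0).round(3))
    m=(abs(X[:,0]-.59)<.05)&(X[:,1]>-.02)&(X[:,1]<.07)&(X[:,2]>.04)&(X[:,2]<.08)
    P=X[m]; 
    if len(P): print('ball',m.sum(),P.min(0).round(3),P.max(0).round(3),np.median(P,0).round(3))
S=load('side0')
h=lambda c,r,z: ray(S,160+c/3.3,170+r/3.3,z)[:2].round(4)
print('side: ball2',h(678,112,.058),'foot c',h(469,331,.03),'foot l r',h(421,335,.028),h(519,335,.028),'tq',h(310,380,.03))
E
```

```text
A inner [0.5091 0.0878] [0.5076 0.1344] B inner [0.5908 0.0928] [0.5894 0.1351] fence [0.5009 0.1354] [0.5999 0.1362]
ball [0.5935 0.032 ] ball2 [0.7287 0.0407]
vise base [0.7211 0.0453] screwhead l/r [0.7017 0.0263] [0.7009 0.0507]
foot [ 0.5612 -0.076   0.0291]
tq [ 0.4607 -0.086   0.0304]
scene 506 [ 0.535 -0.106  0.02 ] [ 0.591 -0.048  0.036] [ 0.57  -0.075  0.03 ]
ball 133 [0.59  0.023 0.054] [0.64  0.04  0.069] [0.608 0.032 0.063]
side 513 [ 0.529 -0.108  0.02 ] [ 0.588 -0.048  0.036] [ 0.554 -0.086  0.032]
ball 101 [0.594 0.021 0.057] [0.64  0.039 0.069] [0.616 0.031 0.063]
side: ball2 [0.7303 0.0431] foot c [ 0.559  -0.0772] foot l r [ 0.5302 -0.0715] [ 0.5882 -0.0862] tq [ 0.4586 -0.0892]
```

```bash
python3 - <<'E'
from h import *
p=manip.camera_params('wrist');R=cv2.Rodrigues(np.array(p['rvec'],float))[0];c=-R.T@np.array(p['tvec'],float).ravel()
s=manip.get_state();T=np.array(s['ee_rot']);print('cam in tool',T.T@(c-s['ee_pos']),'axis',T.T@R[2])
E
```

```text
cam in tool [ 7.67748644e-02  1.35531373e-04 -1.42314443e-01] axis [-2.95939046e-01 -5.08645840e-04  9.55206691e-01]
```

Request:
{"fn": "carry_out", "kwargs": {
  "motion": [
    [[0,0,0.04],[0,0,0],-1],
    [[0,0,0.04],[0,0,0],-1],
    [[0,0,0.04],[0,0,0],-1],
    [[0,0,0.04],[0,0,0],-1],
    [[0,0,0.04],[0,0,0],-1],
    [[0,0,0.04],[0,0,0],-1]
  ]
}}

```text
clock: 0.6
ee_pos: [0.2706, -0.5904, 0.4245]
ee_rot: [[0.909, 0.417, -0.0], [0.417, -0.909, 0.001], [0.0, -0.001, -1.0]]
ft_force: [0.1, -1.7, -0.1]
gripper_width: 0.012
finger_force: 0.0
```

Request:
{"fn": "carry_out", "kwargs": {
  "motion": [
    [[0.0175,0.0388,0],[0,0,0.03],-1],
    [[0.0175,0.0388,0],[0,0,0.03],-1],
    [[0.0175,0.0388,0],[0,0,0.03],-1],
    [[0.0175,0.0388,0],[0,0,0.03],-1],
    [[0.0175,0.0388,0],[0,0,0.03],-1],
    [[0.0175,0.0388,0],[0,0,0.03],-1],
    [[0.0175,0.0388,0],[0,0,0.03],-1],
    [[0.0175,0.0388,0],[0,0,0.03],-1],
    [[0.0175,0.0388,0],[0,0,0.03],-1],
    [[0.0175,0.0388,0],[0,0,0.03],-1],
    [[0.0175,0.0388,0],[0,0,0.03],-1],
    [[0.0175,0.0388,0],[0,0,0.03],-1],
    [[0.0175,0.0388,0],[0,0,0.03],-1],
    [[0.0175,0.0388,0],[0,0,0.03],-1],
    [[0.0175,0.0388,0],[0,0,0.03],-1],
    [[0.0175,0.0388,0],[0,0,0.03],-1],
    [[0.0175,0.0388,0],[0,0,0.03],-1],
    [[0.0175,0.0388,0],[0,0,0.03],-1],
    [[0.0175,0.0388,0],[0,0,0.03],-1],
    [[0.0175,0.0388,0],[0,0,0.03],-1]
  ]
}}

```text
clock: 2.27
ee_pos: [0.5511, 0.0313, 0.423]
ee_rot: [[-0.062, 0.998, -0.001], [0.998, 0.062, -0.0], [-0.0, -0.001, -1.0]]
ft_force: [-0.2, 0.2, -0.4]
gripper_width: -0.0001
finger_force: 0.0
```

Request:
{"fn": "carry_out", "kwargs": {
  "motion": [
    [[0,0,-0.04],[0,0,0],-1],
    [[0,0,-0.04],[0,0,0],-1],
    [[0,0,-0.04],[0,0,0],-1],
    [[0,0,-0.04],[0,0,0],-1],
    [[0,0,-0.04],[0,0,0],-1],
    [[0,0,-0.04],[0,0,0],-1],
    [[0,0,-0.04],[0,0,0],-1],
    [[0,0,-0.04],[0,0,0],-1],
    [[0,0,-0.04],[0,0,0],-1],
    [[0,0,-0.04],[0,0,0],-1],
    [[0,0,-0.04],[0,0,0],-1],
    [[0,0,-0.033],[0,0,0],-1]
  ]
}}

```text
clock: 3.27
ee_pos: [0.5498, 0.0297, 0.0425]
ee_rot: [[-0.059, 0.998, -0.002], [0.998, 0.059, -0.0], [-0.0, -0.002, -1.0]]
ft_force: [0.4, 0.8, 0.6]
gripper_width: 0.0
finger_force: 0.0
```

```bash
python3 - <<'E'
from h import *
a,_=grab('scene','scene1');b,_=grab('side','side1')
print(np.round(manip.get_state()['joint_positions'],1))
cv2.imwrite('pics/two.png',np.hstack([a[60:380,220:520],b[60:380,120:420]])[:, :])
E
```

```text
[  4.1  44.9 -15.6 110.6  23.8  28.1 -25. ]
```

View pics/two.png

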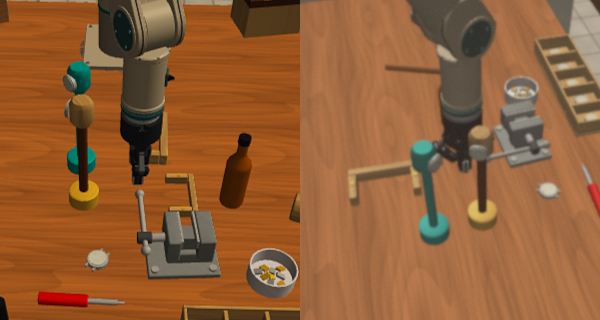

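Request:
{"fn": "carry_out", "kwargs": {
  "motion": [
    [[0.01,0.0007,0],[0,0,0],-1],
    [[0.01,0.0007,0],[0,0,0],-1],
    [[0.01,0.0007,0],[0,0,0],-1],
    [[0.01,0.0007,0],[0,0,0],-1],
    [[0.01,0.0007,0],[0,0,0],-1],
    [[0.01,0.0007,0],[0,0,0],-1],
    [[0.01,0.0007,0],[0,0,0],-1],
    [[0.01,0.0007,0],[0,0,0],-1],
    [[0.01,0.0007,0],[0,0,0],-1],
    [[0.01,0.0007,0],[0,0,0],-1],
    [[0.01,0.0007,0],[0,0,0],-1]
  ]
}}

```text
clock: 4.28
ee_pos: [0.6396, 0.036, 0.0448]
ee_rot: [[-0.059, 0.998, -0.0], [0.998, 0.059, -0.0], [-0.0, -0.0, -1.0]]
ft_force: [-1.6, -0.2, 0.9]
gripper_width: -0.0001
finger_force: 0.8
```

Request:
{"fn": "carry_out", "kwargs": {
  "motion": [
    [[0.005,0.0003,0],[0,0,0],-1],
    [[0.005,0.0003,0],[0,0,0],-1],
    [[0.003,0.0002,0],[0,0,0],-1]
  ]
}}

```text
clock: 4.53
ee_pos: [0.6496, 0.0367, 0.0447]
ee_rot: [[-0.059, 0.998, -0.0], [0.998, 0.059, -0.0], [-0.0, -0.0, -1.0]]
ft_force: [-1.2, -0.2, 0.5]
gripper_width: 0.0002
finger_force: 0.6
```

Request:
{"fn": "carry_out", "kwargs": {
  "motion": [
    [[0.004,0.0003,0],[0,0,0],-1],
    [[0.004,0.0003,0],[0,0,0],-1],
    [[0.003,0.0002,0],[0,0,0],-1]
  ]
}}

```text
clock: 4.78
ee_pos: [0.6582, 0.0372, 0.0448]
ee_rot: [[-0.059, 0.998, -0.0], [0.998, 0.059, -0.0], [-0.0, -0.0, -1.0]]
ft_force: [-0.4, -1.1, 0.5]
gripper_width: 0.0
finger_force: 0.6
```

Request:
{"fn": "carry_out", "kwargs": {
  "motion": [
    [[0.003,0.0002,0],[0,0,0],-1],
    [[0.003,0.0002,0],[0,0,0],-1]
  ]
}}

```text
clock: 4.95
ee_pos: [0.6604, 0.0374, 0.0445]
ee_rot: [[-0.059, 0.998, -0.006], [0.998, 0.059, -0.001], [-0.001, -0.006, -1.0]]
ft_force: [-10.0, -1.3, 6.9]
gripper_width: 0.0002
finger_force: 5.2
```

Request:
{"fn": "carry_out", "kwargs": {
  "motion": [
    [[-0.03,-0.001,0],[0,0,0],-1],
    [[-0.03,-0.001,0],[0,0,0],-1],
    [[0,0,0.04],[0,0,0],-1],
    [[0,0,0.04],[0,0,0],-1],
    [[0,0,0.04],[0,0,0],-1],
    [[0,0,0.04],[0,0,0],-1],
    [[0,0,0.04],[0,0,0],-1],
    [[0,0,0.04],[0,0,0],-1],
    [[0,0,0.04],[0,0,0],-1],
    [[0,0,0.04],[0,0,0],-1],
    [[0,0,0.04],[0,0,0],-1],
    [[0,0,0.04],[0,0,0],-1],
    [[0,0,0.04],[0,0,0],-1],
    [[0,0,0.04],[0,0,0],-1]
  ]
}}

```text
clock: 6.12
ee_pos: [0.615, 0.0364, 0.4311]
ee_rot: [[-0.059, 0.998, 0.002], [0.998, 0.059, 0.001], [0.0, 0.002, -1.0]]
ft_force: [1.4, -0.0, 0.3]
gripper_width: 0.0001
finger_force: 0.0
```

Request:
{"fn": "carry_out", "kwargs": {
  "motion": [
    [[-0.0045,-0.0185,0],[0.0293,0,0],-0.25],
    [[-0.0045,-0.0185,0],[0.0293,0,0],-0.25],
    [[-0.0045,-0.0185,0],[0.0293,0,0],-0.25],
    [[-0.0045,-0.0185,0],[0.0293,0,0],-0.25],
    [[-0.0045,-0.0185,0],[0.0293,0,0],-0.25],
    [[-0.0045,-0.0185,0],[0.0293,0,0],-0.25],
    [[-0.0045,-0.0185,0],[0.0293,0,0],-0.25],
    [[-0.0045,-0.0185,0],[0.0293,0,0],-0.25],
    [[-0.0045,-0.0185,0],[0.0293,0,0],-0.25],
    [[-0.0045,-0.0185,0],[0.0293,0,0],-0.25],
    [[-0.0045,-0.0185,0],[0.0293,0,0],-0.25],
    [[-0.0045,-0.0185,0],[0.0293,0,0],-0.25],
    [[-0.0045,-0.0185,0],[0.0293,0,0],-0.25],
    [[-0.0045,-0.0185,0],[0.0293,0,0],-0.25]
  ]
}}

```text
clock: 7.28
ee_pos: [0.5648, -0.1724, 0.4292]
ee_rot: [[-0.06, 0.998, 0.002], [0.68, 0.039, 0.733], [0.731, 0.045, -0.681]]
ft_force: [0.4, -0.1, 0.1]
gripper_width: 0.032
finger_force: 0.0
```

```bash
python3 - <<'E'
from h import *
a,_=grab('scene','scene2');b,_=grab('side','side2');w,_=grab('wrist','wrist2')
print(np.round(manip.get_state()['joint_positions'],1))
cv2.imwrite('pics/two2.png',np.hstack([cv2.resize(a[30:370,170:510],(400,400)),cv2.resize(w,(400,300))[:].repeat(1,0) if 0 else cv2.copyMakeBorder(cv2.resize(w,(400,300)),0,100,0,0,cv2.BORDER_CONSTANT)]))
f=load('scene2');g=lambda c,r,z:ray(f,c,r,z)
E
```

```text
[ 51.4  40.8 -33.7  68.5 -22.   94.4  26. ]
```

View pics/two2.png

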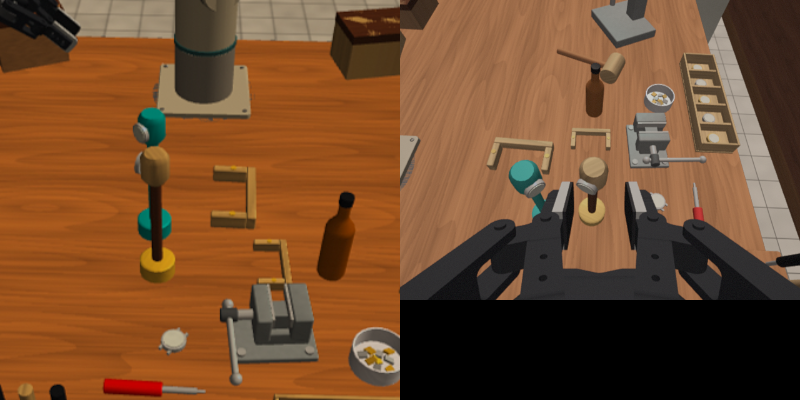

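The T-bar is now through: its near ball sits against the screw head and the way to the bay is clear. The stand's watch faces -y, so I'll stay low and tilted. Lowering behind the foot now.

Request:
{"fn": "carry_out", "kwargs": {
  "motion": [
    [[-0.0005,0,-0.04],[0,0,0],-0.25],
    [[-0.0005,0,-0.04],[0,0,0],-0.25],
    [[-0.0005,0,-0.04],[0,0,0],-0.25],
    [[-0.0005,0,-0.04],[0,0,0],-0.25],
    [[-0.0005,0,-0.04],[0,0,0],-0.25],
    [[-0.0005,0,-0.04],[0,0,0],-0.25],
    [[-0.0005,0,-0.04],[0,0,0],-0.25],
    [[-0.0005,0,-0.04],[0,0,0],-0.25],
    [[-0.0005,0,-0.04],[0,0,0],-0.25],
    [[-0.0005,0,-0.04],[0,0,0],-0.25],
    [[0,0,-0.04],[0,0,0],-0.25],
    [[0,0,-0.03],[0,0,0],-0.25],
    [[0,0,0],[0,0,0],-0.25],
    [[0,0,0],[0,0,0],-0.25]
  ]
}}

```text
clock: 8.6
ee_pos: [0.5609, -0.1698, 0.0533]
ee_rot: [[-0.06, 0.998, -0.001], [0.68, 0.041, 0.732], [0.731, 0.043, -0.681]]
ft_force: [-0.2, -0.1, 0.0]
gripper_width: 0.0318
finger_force: 0.0
```

```bash
python3 - <<'E'
from h import *
a,_=grab('scene','scene3');w,_=grab('wrist','wrist3')
s=manip.get_state();print(np.round(s['ee_pos'],4),np.round(s['joint_positions'],1))
cv2.imwrite('pics/two3.png',np.hstack([cv2.resize(a[60:360,180:480],(400,400)),cv2.copyMakeBorder(cv2.resize(w,(400,300)),0,100,0,0,cv2.BORDER_CONSTANT)]))
E
```

```text
[ 0.5622 -0.1707  0.0553] [ 50.5  64.  -29.6  84.1 -14.7  62.4  43.6]
```

View pics/two3.png

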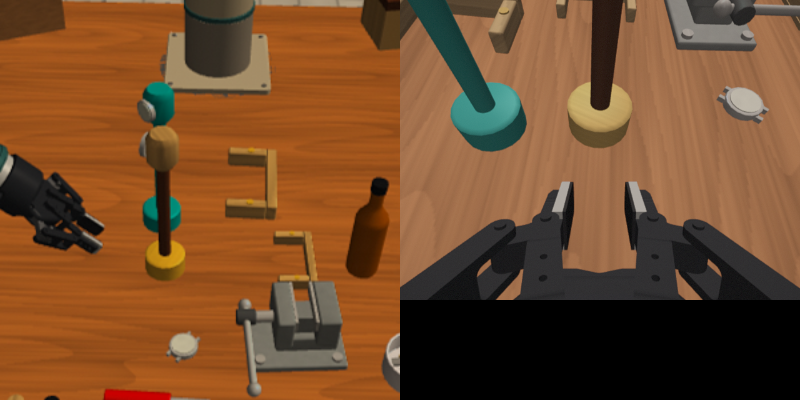

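Request:
{"fn": "carry_out", "kwargs": {
  "motion": [
    [[-0.001,0.01,-0.025],[0,0,0],-0.25],
    [[0,0.01,-0.02],[0,0,0],-0.25],
    [[0,0,-0.009],[0,0,0],-0.25],
    [[0,0,0],[0,0,0],-0.25],
    [[0,0,0],[0,0,0],-0.25]
  ]
}}

```text
clock: 9.12
ee_pos: [0.5606, -0.1558, 0.011]
ee_rot: [[-0.06, 0.998, 0.002], [0.681, 0.04, 0.731], [0.729, 0.045, -0.683]]
ft_force: [0.9, -0.7, 0.6]
gripper_width: 0.0318
finger_force: 0.0
```

Request:
{"fn": "carry_out", "kwargs": {
  "motion": [
    [[0,0.008,0],[0,0,0],-0.25],
    [[0,0.008,0],[0,0,0],-0.25],
    [[0,0.008,0],[0,0,0],-0.25],
    [[0,0.004,0],[0,0,0],-0.25],
    [[0,0.004,0],[0,0,0],-0.25],
    [[0,0.004,0],[0,0,0],-0.25],
    [[0,0.004,0],[0,0,0],-0.25]
  ]
}}

```text
clock: 9.7
ee_pos: [0.5597, -0.1229, 0.0097]
ee_rot: [[-0.059, 0.998, 0.0], [0.681, 0.04, 0.731], [0.73, 0.043, -0.682]]
ft_force: [0.5, 0.2, 0.7]
gripper_width: 0.0319
finger_force: 0.0
```

Request:
{"fn": "carry_out", "kwargs": {
  "motion": [
    [[0,0.004,0],[0,0,0],-0.25],
    [[0,0.004,0],[0,0,0],-0.25],
    [[0,0.003,0],[0,0,0],-0.25],
    [[0,0.003,0],[0,0,0],-0.25],
    [[0,0.003,0],[0,0,0],-0.25],
    [[0,0.003,0],[0,0,0],-0.25],
    [[0,0.003,0],[0,0,0],-0.25],
    [[0,0.003,0],[0,0,0],-0.25],
    [[0,0.003,0],[0,0,0],-0.25],
    [[0,0.003,0],[0,0,0],-0.25],
    [[0,0.003,0],[0,0,0],-0.25],
    [[0,0.003,0],[0,0,0],-0.25]
  ]
}}

```text
clock: 10.7
ee_pos: [0.5596, -0.0927, 0.0096]
ee_rot: [[-0.059, 0.998, -0.0], [0.681, 0.04, 0.731], [0.73, 0.043, -0.682]]
ft_force: [0.1, -1.8, -0.6]
gripper_width: 0.0322
finger_force: 1.1
```

```bash
cat >> h.py <<'E'
def foot(s):
    f=load(s);X=cloud(f).reshape(-1,3);hsv=cv2.cvtColor(f['im'],cv2.COLOR_BGR2HSV).reshape(-1,3)
    m=(hsv[:,0]>18)&(hsv[:,0]<32)&(hsv[:,1]>140)&(hsv[:,2]>110)&(abs(X[:,0]-.555)<.07)&(abs(X[:,1])<.2)&(X[:,2]<.045)&(X[:,2]>.0)
    P=X[m]; print(s,m.sum(),'x',np.percentile(P[:,0],[1,99]).round(4),'y',np.percentile(P[:,1],[1,99]).round(4),'z',np.percentile(P[:,2],[2,98]).round(4))
    u=np.nonzero(m)[0]%640; v=np.nonzero(m)[0]//640; print('px',u.min(),u.max(),v.min(),v.max())
    return m.reshape(480,640)
E
python3 - <<'E'
from h import *
a,_=grab('scene','scene4');w,_=grab('wrist','wrist4')
s=manip.get_state();print(np.round(s['ee_pos'],4))
foot('scene0');foot('scene4')
cv2.imwrite('pics/two4.png',np.hstack([cv2.resize(a[60:360,180:480],(400,400)),cv2.copyMakeBorder(cv2.resize(w,(400,300)),0,100,0,0,cv2.BORDER_CONSTANT)]))
E
```

```text
[ 0.5594 -0.0919  0.0097]
scene0 500 x [0.5025 0.5936] y [-0.1044  0.1178] z [0.0072 0.0341]
px 289 411 234 269
scene4 497 x [0.5031 0.5935] y [-0.0916  0.1178] z [0.0063 0.0344]
px 296 411 234 269
```

View pics/two4.png

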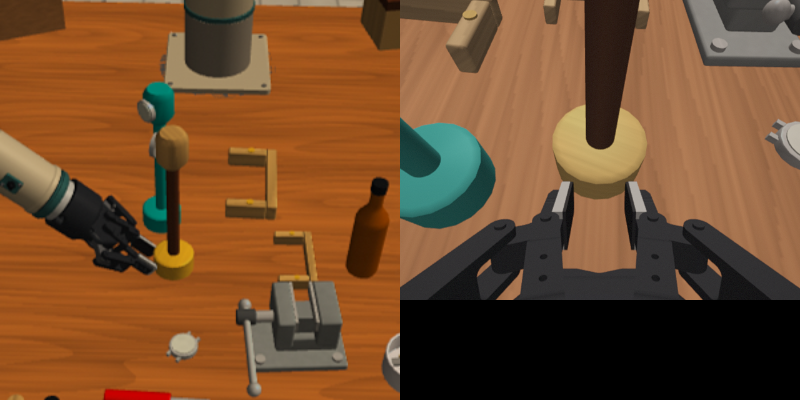

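Request:
{"fn": "carry_out", "kwargs": {
  "motion": [
    [[0,0.003,0],[0,0,0],-0.25],
    [[0,0.004,0],[0,0,0],-0.25],
    [[0,0.004,0],[0,0,0],-0.25],
    [[0,0.004,0],[0,0,0],-0.25],
    [[0,0.004,0],[0,0,0],-0.25],
    [[0,0.004,0],[0,0,0],-0.25],
    [[0,0.004,0],[0,0,0],-0.25],
    [[0,0.004,0],[0,0,0],-0.25],
    [[0,0.004,0],[0,0,0],-0.25],
    [[0,0.004,0],[0,0,0],-0.25],
    [[0,0.004,0],[0,0,0],-0.25],
    [[0,0.004,0],[0,0,0],-0.25],
    [[0,0.004,0],[0,0,0],-0.25],
    [[0,0.004,0],[0,0,0],-0.25],
    [[0,0.004,0],[0,0,0],-0.25],
    [[0,0.004,0],[0,0,0],-0.25],
    [[0,0.004,0],[0,0,0],-0.25],
    [[0,0.004,0],[0,0,0],-0.25],
    [[0,0.003,0],[0,0,0],-0.25],
    [[0,0.002,0],[0,0,0],-0.25]
  ]
}}

```text
clock: 12.47
ee_pos: [0.5596, -0.0314, 0.0097]
ee_rot: [[-0.059, 0.998, -0.0], [0.681, 0.041, 0.732], [0.73, 0.043, -0.682]]
ft_force: [0.4, -1.3, -0.5]
gripper_width: 0.0318
finger_force: 1.0
```

Request:
{"fn": "carry_out", "kwargs": {
  "motion": [
    [[-0.0007,0.003,0],[0,0,0],-0.25],
    [[-0.0007,0.004,0],[0,0,0],-0.25],
    [[-0.0007,0.004,0],[0,0,0],-0.25],
    [[-0.0007,0.004,0],[0,0,0],-0.25],
    [[-0.0007,0.004,0],[0,0,0],-0.25],
    [[-0.0007,0.004,0],[0,0,0],-0.25],
    [[-0.0007,0.004,0],[0,0,0],-0.25],
    [[-0.0007,0.004,0],[0,0,0],-0.25],
    [[-0.0007,0.004,0],[0,0,0],-0.25],
    [[-0.0007,0.004,0],[0,0,0],-0.25],
    [[-0.0007,0.004,0],[0,0,0],-0.25],
    [[-0.0007,0.004,0],[0,0,0],-0.25],
    [[-0.0007,0.004,0],[0,0,0],-0.25],
    [[-0.0007,0.004,0],[0,0,0],-0.25],
    [[-0.0007,0.004,0],[0,0,0],-0.25],
    [[-0.0007,0.003,0],[0,0,0],-0.25],
    [[-0.0007,0.002,0],[0,0,0],-0.25]
  ]
}}

```text
clock: 13.88
ee_pos: [0.55, 0.0198, 0.0097]
ee_rot: [[-0.059, 0.998, -0.0], [0.68, 0.041, 0.732], [0.73, 0.043, -0.682]]
ft_force: [0.1, -1.9, -0.8]
gripper_width: 0.0324
finger_force: 0.9
```

```bash
python3 - <<'E'
from h import *
a,_=grab('scene','scene5');w,_=grab('wrist','wrist5')
s=manip.get_state();print(np.round(s['ee_pos'],4))
cv2.imwrite('pics/two5.png',np.hstack([cv2.resize(a[130:330,280:480],(400,400)),cv2.copyMakeBorder(cv2.resize(w,(400,300)),0,100,0,0,cv2.BORDER_CONSTANT)]))
E
```

```text
[0.5499 0.0199 0.0099]
```

View pics/two5.png

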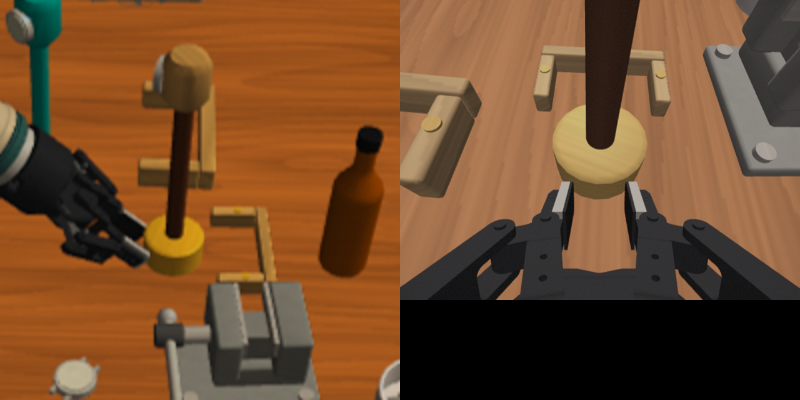

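Request:
{"fn": "carry_out", "kwargs": {
  "motion": [
    [[0,0.003,0],[0,0,0],-0.25],
    [[0,0.004,0],[0,0,0],-0.25],
    [[0,0.004,0],[0,0,0],-0.25],
    [[0,0.004,0],[0,0,0],-0.25],
    [[0,0.004,0],[0,0,0],-0.25],
    [[0,0.004,0],[0,0,0],-0.25],
    [[0,0.004,0],[0,0,0],-0.25],
    [[0,0.004,0],[0,0,0],-0.25],
    [[0,0.004,0],[0,0,0],-0.25],
    [[0,0.004,0],[0,0,0],-0.25],
    [[0,0.004,0],[0,0,0],-0.25],
    [[0,0.004,0],[0,0,0],-0.25],
    [[0,0.004,0],[0,0,0],-0.25],
    [[0,0.004,0],[0,0,0],-0.25],
    [[0,0.003,0],[0,0,0],-0.25],
    [[0,0.002,0],[0,0,0],-0.25]
  ]
}}

```text
clock: 15.32
ee_pos: [0.55, 0.0678, 0.0097]
ee_rot: [[-0.059, 0.998, -0.0], [0.681, 0.041, 0.732], [0.73, 0.043, -0.682]]
ft_force: [-0.1, -3.6, 1.3]
gripper_width: 0.0325
finger_force: 1.2
```

Request:
{"fn": "carry_out", "kwargs": {
  "motion": [
    [[0,0.001,0],[0,0,0],-0.25],
    [[0,0.0015,0],[0,0,0],-0.25],
    [[0,0.0015,0],[0,0,0],-0.25]
  ]
}}

```text
clock: 15.57
ee_pos: [0.5502, 0.0703, 0.0097]
ee_rot: [[-0.059, 0.998, 0.0], [0.681, 0.04, 0.731], [0.73, 0.043, -0.682]]
ft_force: [0.3, -4.6, 1.3]
gripper_width: 0.0317
finger_force: 1.4
```

Request:
{"fn": "carry_out", "kwargs": {
  "motion": [
    [[0,0.0015,0],[0,0,0],-0.25],
    [[0,0.0015,0],[0,0,0],-0.25]
  ]
}}

```text
clock: 15.73
ee_pos: [0.5502, 0.0728, 0.0097]
ee_rot: [[-0.059, 0.998, 0.0], [0.681, 0.04, 0.731], [0.73, 0.043, -0.682]]
ft_force: [0.7, -2.9, 1.2]
gripper_width: 0.032
finger_force: 1.3
```

```bash
python3 - <<'E'
from h import *
a,_=grab('scene','scene6');w,_=grab('wrist','wrist6')
s=manip.get_state();print(np.round(s['ee_pos'],4),np.round(s['ft_force'],1))
cv2.imwrite('pics/two6.png',np.hstack([cv2.resize(a[200:300,350:450],(400,400),interpolation=cv2.INTER_CUBIC),cv2.resize(w[0:320,160:480],(400,400))]))
E
```

```text
[0.5502 0.0732 0.0098] [-0.2 -1.9  0. ]
```

View pics/two6.png

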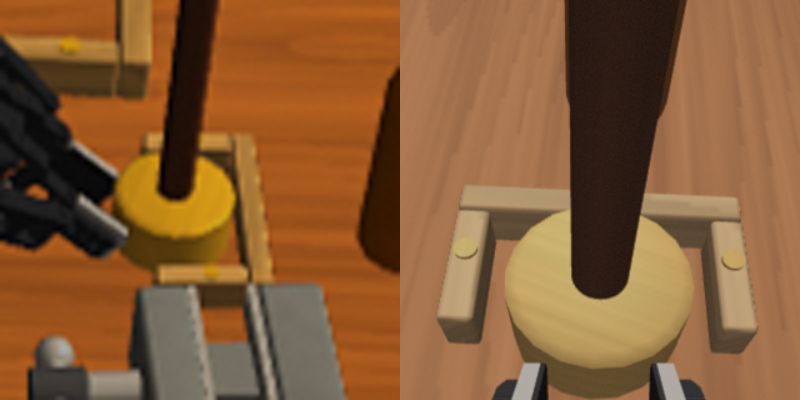

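The foot is centred in the bay with a few mm left to the fence. I'll nudge it until the fence pushes back.

Request:
{"fn": "carry_out", "kwargs": {
  "motion": [
    [[0,0.001,0],[0,0,0],-0.25],
    [[0,0.001,0],[0,0,0],-0.25],
    [[0,0.001,0],[0,0,0],-0.25]
  ]
}}

```text
clock: 16.08
ee_pos: [0.5502, 0.0752, 0.0097]
ee_rot: [[-0.059, 0.998, 0.0], [0.681, 0.04, 0.731], [0.73, 0.043, -0.682]]
ft_force: [0.9, -3.4, 0.7]
gripper_width: 0.0323
finger_force: 1.4
```

Request:
{"fn": "carry_out", "kwargs": {
  "motion": [
    [[0,0.001,0],[0,0,0],-0.25],
    [[0,0.001,0],[0,0,0],-0.25]
  ]
}}

```text
clock: 16.25
ee_pos: [0.5504, 0.0762, 0.0096]
ee_rot: [[-0.059, 0.998, 0.001], [0.681, 0.04, 0.731], [0.73, 0.043, -0.683]]
ft_force: [-1.7, -8.9, 4.3]
gripper_width: 0.0322
finger_force: 3.7
```

Request:
{"fn": "carry_out", "kwargs": {
  "motion": [
    [[0,-0.003,0],[0,0,0],-0.25],
    [[0,-0.005,0],[0,0,0],-0.25],
    [[0,-0.01,0],[0,0,0],-0.25],
    [[0,-0.015,0],[0,0,0],-0.25],
    [[0,-0.015,0],[0,0,0],-0.25],
    [[0,-0.01,0],[0,0,0],-0.25],
    [[0,0,0],[0,0,0],-0.25],
    [[0,0,0],[0,0,0],-0.25],
    [[0,0,0],[0,0,0],-0.25]
  ]
}}

```text
clock: 17.0
ee_pos: [0.55, 0.0309, 0.01]
ee_rot: [[-0.059, 0.998, -0.0], [0.68, 0.04, 0.732], [0.731, 0.043, -0.681]]
ft_force: [0.0, 0.4, 0.6]
gripper_width: 0.0325
finger_force: 0.0
```

```bash
python3 - <<'E'
from h import *
from scipy.optimize import least_squares
grab('scene','scene7');f=load('scene7');W=cloud(f)
s=manip.get_state();print(np.round(s['ee_pos'],4),np.round(s['ft_force'],1))
hsv=cv2.cvtColor(f['im'],cv2.COLOR_BGR2HSV)
# post axis & foot: depth points
m=(abs(W[...,0]-.55)<.06)&(abs(W[...,1]-.1)<.05)
for lo,hi in((.05,.09),(.1,.14),(.15,.19),(.2,.25)):
    P=W[m&(W[...,2]>lo)&(W[...,2]<hi)&(W[...,0]<.60)];print(lo,len(P),P.mean(0).round(4) if len(P) else '')
P=W[m&(W[...,2]>.024)&(W[...,2]<.04)&(abs(W[...,0]-.55)<.035)];print('foot top y',np.percentile(P[:,1],[2,98]),'x',np.percentile(P[:,0],[2,98]))
E
```

```text
[0.5499 0.0312 0.01  ] [-0.3  0.1  0.3]
0.05 137 [0.555  0.1029 0.0711]
0.1 149 [0.555  0.103  0.1207]
0.15 167 [0.555  0.1031 0.1703]
0.2 696 [0.5607 0.0997 0.232 ]
foot top y [0.0761002  0.13126593] x [0.52547982 0.57752304]
```

```bash
python3 - <<'E'
from h import *
f=load('scene7');W=cloud(f)
def yr(z0,z1,x0,x1,y0,y1):
    P=W[(W[...,2]>z0)&(W[...,2]<z1)&(W[...,0]>x0)&(W[...,0]<x1)&(W[...,1]>y0)&(W[...,1]<y1)];return len(P),np.percentile(P[:,1],[3,50,97]).round(4)
for x in(.50,.52,.54,.56,.58):print(x,yr(.014,.027,x,x+.02,.125,.16))
print('foot',yr(.024,.045,.53,.575,.06,.16))
im=f['im'];c=proj(f,[[.55,.1355,.02],[.55,.1337,.028]]);print(c)
for v in (236,238,240,242,244,246,248,250):print(v,[tuple(int(q) for q in im[v,u]) for u in range(402,416,1)])
E
```

```text
0.5 (60, array([0.1257, 0.135 , 0.1447]))
0.52 (39, array([0.1342, 0.1395, 0.1448]))
0.54 (45, array([0.1331, 0.1392, 0.1452]))
0.56 (50, array([0.1261, 0.1384, 0.1453]))
0.58 (75, array([0.1259, 0.1368, 0.1454]))
foot (428, array([0.0764, 0.1024, 0.1299]))
[[410.38503985 252.18763795]
 [409.91350053 249.36523736]]
236 [(62, 136, 187), (60, 131, 182), (62, 132, 183), (60, 130, 182), (59, 127, 176), (53, 113, 156), (37, 78, 113), (59, 125, 176), (57, 123, 172), (58, 124, 173), (58, 125, 175), (50, 118, 179), (27, 84, 166), (28, 88, 168)]
238 [(21, 39, 56), (20, 40, 57), (21, 42, 59), (20, 41, 60), (21, 46, 67), (28, 56, 82), (33, 68, 100), (61, 132, 185), (57, 123, 172), (59, 123, 172), (61, 129, 176), (64, 138, 185), (25, 82, 161), (27, 84, 162)]
240 [(23, 137, 194), (24, 119, 170), (25, 82, 120), (25, 52, 75), (25, 48, 69), (29, 62, 89), (27, 59, 85), (57, 123, 173), (57, 122, 173), (56, 122, 172), (57, 124, 173), (55, 118, 168), (28, 78, 145), (28, 86, 167)]
242 [(22, 151, 211), (21, 151, 211), (22, 153, 213), (22, 153, 213), (23, 119, 171), (22, 59, 86), (23, 42, 62), (46, 99, 143
[... 309 characters left out ...]
 (26, 83, 164)]
246 [(22, 149, 207), (23, 150, 209), (23, 154, 212), (22, 154, 214), (23, 153, 213), (22, 153, 212), (21, 152, 209), (32, 130, 178), (59, 123, 173), (56, 118, 167), (57, 120, 168), (58, 123, 173), (55, 122, 174), (25, 78, 156)]
248 [(21, 149, 208), (21, 151, 211), (23, 154, 214), (24, 153, 212), (22, 151, 210), (22, 151, 211), (20, 157, 215), (27, 159, 210), (47, 130, 176), (54, 118, 164), (55, 119, 167), (55, 121, 169), (55, 121, 173), (39, 99, 160)]
250 [(22, 151, 210), (23, 153, 213), (23, 152, 212), (23, 151, 211), (22, 151, 209), (21, 151, 211), (20, 157, 213), (26, 154, 204), (41, 101, 141), (56, 118, 165), (54, 117, 166), (55, 119, 169), (55, 123, 175), (49, 116, 175)]
```

The foot's rim is in contact with the fence, the post is vertical, and the gripper is clear, so I'm handing in.

```bash
python3 -c "
from cell import manip
print(manip.finish_job())"
```

```text
the job is handed in; nothing more can be done
None
```

I pushed the T-bar through to its stop, slid the brass-footed stand upright against the bay's back fence by its foot only, and handed the job in at about 17 s; no verdict came back, and I took no final measurement of the other items.

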